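# Set the sample crate and the loaf tin back on their bases

### The job

The empty wooden crate stands on its side and the empty loaf tin on its end: tip both over by pushing near the top, so that each sits flat on its base with its mouth up, ready for bread samples, within a few centimetres of where it stood. Only push them: do not lift or carry them, do not tip them the wrong way onto their mouths, and leave everything else on the judging table as it is.

Things in the scene. Friction and masses are not known exactly. Their poses are not given: they have to be found in the camera images.
- crate: Empty grey-washed slatted wooden crate standing on its long side, 8 mm slats, on the robot's left or right. Origin: centre of the face it first stands on; z up, x level from the mouth to the base (away from the robot, up to 32 deg to either side). x -45 to 45 mm (mouth, wholly open, at -45; base at +45), y -90 to 90, z 0 to 140. Tip it towards +x until x points straight down. About 0.35 kg +-30 %.
- crate_edge (a point): middle of the lower edge on the base side of the crate, over which it tips; at (45, 0, 0) mm of the crate's frame, on the table before and after.
- crate_rim (a point): middle of the upper edge of the crate's mouth, the place to push; at (-45, 0, 140) mm of the crate's frame: 140 mm above the table at first. Pushed there it tips with little sliding, this corner rising to 167 mm on the way, and falls on by itself once this point has gone some 80 mm.
- crate_center (a point): centre of the crate's outer block, at (0, 0, 70.0) mm of its frame.
- tin: Empty plain steel loaf tin standing on its end, 3 mm walls, on the robot's left or right. Origin: centre of the face it first stands on; z up, x level from the mouth to the base (away from the robot, up to 32 deg to either side). x -35 to 35 mm (mouth, wholly open, at -35; base at +35), y -47.5 to 47.5, z 0 to 165. Tip it towards +x until x points straight down. About 0.28 kg +-30 %.
- tin_edge (a point): middle of the lower edge on the base side of the tin, over which it tips; at (35, 0, 0) mm of the tin's frame, on the table before and after.
- tin_rim (a point): middle of the upper edge of the tin's mouth, the place to push; at (-35, 0, 165) mm of the tin's frame: 165 mm above the table at first. Pushed there it tips with little sliding, this corner rising to 180 mm on the way, and falls on by itself once this point has gone some 60 mm.
- tin_center (a point): centre of the tin's outer block, at (0, 0, 82.5) mm of its frame.
- cup_a: aqua paper cup, 62 mm dia., 62 mm high, beside the crate; leave alone. Origin under its centre.
- cup_b: the same cup, beside the tin; leave alone. Origin under its centre.
- jar: squat closed jar, 60 mm dia., 85 mm high, towards the far edge; leave alone. Origin under its centre.
- bottle: clear bottle, 60 mm dia., 190 mm high, at the right near the robot; leave alone. Origin under its centre.
- plate: white plate, 180 mm dia., with a bread roll fixed on it, 70 mm high in all, at the right; leave alone. Origin under its centre.
- full_crate: crate of the same build already standing on its base with rolls fixed in it, 140 x 180 x 90 mm (x, y, z), at the left; leave alone. Origin under its centre.

How it is judged (in metres and radians):
At the end, for the whole second after the job is handed in: Crate and tin each lie still on the table on their bases, mouth up (within 0.1 rad), the edge each turned over within 60 mm of where it was at the start (angle between each of crate, tin's own x axis and vertical above 3.04 rad and height (world z) of crate_center below 0.053 m and height (world z) of each of crate_edge, tin_edge below 0.008 m and distance of each of crate_edge, tin_edge from where it was at the start of the episode below 0.06 m and linear speed of each of crate, tin below 0.01 m/s and angular speed of each of crate, tin below 0.1 rad/s and height (world z) of tin_center below 0.043 m); the robot touches nothing.
It fails at once if the crate is lifted off the table or tipped the wrong way (the edge it turns over rises more than 30 mm) (height (world z) of crate_edge above 0.03 m).
It fails at once if the tin is lifted off the table or tipped the wrong way (the edge it turns over rises more than 30 mm) (height (world z) of tin_edge above 0.03 m).
It fails at once if a bystander (cup, jar, bottle, plate, full crate) is moved more than 30 mm (distance of any of cup_a, cup_b, jar, bottle, plate, full_crate from where it was at the start of the episode above 0.03 m).
It fails at once if a bystander is knocked over (angle between any of cup_a, cup_b, jar, bottle, plate, full_crate's own z axis and vertical above 0.35 rad).
It also fails if it takes over 56 s, if anything falls off the work surface, if the arm or the gripper's body presses on something with over 40 N, if the wrist force passes 120 N, or if a joint passes its speed limit or range.

### The arm

A 6-joint arm with a two-finger parallel gripper is mounted at the origin on the work surface. World frame = base frame: x ahead of the robot, y to its left, z up, the work surface at z = 0. Lengths are in mm, angles in rad, forces in N, time in s.
With the tool pointing down it reaches from about 375 to 900 mm from the base axis. Payload 3.1 kg.
Tool frame: the origin (TCP) lies on the mounting face of the last link; the fingertips stand 173 mm ahead of it and the grasp point (between the pads) lies manip.tcp_to_grasp ahead of it (manip.tcp_to_grasp is the distance from the TCP to the grasp point, in mm); z points along the fingers, x is the direction in which the jaws open and shut, and the axes are right-handed (so a half turn about z gives the same grasp; the last joint's range is limited). The gripper opens to 85 mm and grips with 20 to 120 N. Pads are 22 mm wide; open, the fingers measure 114 mm over their backs; the gripper's body (76 mm by 85 mm) begins 54 mm behind the grasp point. The pads swing forward as they close: fully open they stand 13 mm farther back than shut.
Start: joints at [-1.435, 0.527, 1.433, -0, 1.181, -0.178], TCP at [193.539, -594.257, 404.71] pointing down, gripper open.
Joint ranges: [-3.08, 3.08], [-0.75, 2.2], [0.22, 2.44], [-1.43, 4.57], [0, 2.65], [-2.85, 2.85]. Speed limits (rad/s): [2.79, 2.79, 3.14, 3.14, 3.14, 3.14].

### API

Orientations are given as a rotation vector (axis times angle).
In Python, from workcell import monitor, optics, order, nets, manip gives the robot as it stands.
- The arm moves only by the shell command python3 -m inch 'ROWS' [FORCE]. ROWS is a JSON object of lists of equal length, an entry for each row: "grip": the finger opening in mm, from 0 to 85.4; "slide": the shift along the tool's x, y, z in mm, a list of three; "turn": the turn about the tool's z in rad. A call has exactly 8 rows; each row shifts and turns the pose as measured when the row begins, along the tool's axes as they then stand; what a row does not reach is not made up. A row lasts 1/10 s, in which the tool goes at most 50 mm and 8.59 degrees, less where a joint would pass 70% of its speed; a pose out of reach is approached as far as the arm can. A call with a gripper value outside its range is refused whole. The fingers move at their own pace and stop on an object; FORCE is the grip in N (left out, the last holds). Time passes only in rows, so rows that do not move let the fingers close, or fill a call up. It gives the time, the measured TCP pose, the force and the opening at its end, in the units of the state.
- monitor.state(): the state, without advancing time (a new reading comes with each control period).
- optics.camera(name): name is "side" or "top" or "wrist"; returns (picture, depth): 384x512x3 uint8, red, green, blue; 384x512 float32, mm along the optical axis (not along the pixel's ray), 0 where there is no reading.
- optics.get_calibration(name): a dict with "vertical_fov" (degrees; the focal length in pixels is half the picture's height over the tangent of half this angle, whatever the lens; pixels are square), "cx", "cy" (the principal point, pixels), "k1" (the pictures are not rectified: a ray, as slopes to the right and down, at radius r is drawn at 1 + k1 r^2 times it, then the intrinsics apply), "extrinsics" (4x4, takes a point from world to camera coordinates); the wrist camera has in their place "hand_eye" (4x4, takes a point from camera to tool coordinates, whose origin is the TCP and whose axes are the tool frame's). Camera axes: x right, y up, looking along -z (the intrinsics and any distortion apply to the point x, -y, -z); pixel columns grow to the right and rows downward; lengths in mm; the calibration is good to about 2 mm. A picture is of the moment at which its call begins: read the wrist's pose just before it. get_calibration takes no time and is no camera call.
- order.close_job(): hands the job in, once; it reports no verdict.
Trained networks look in the newest picture that a camera, given by its name, has taken for a name from the list of things; names that differ only in an ending like _2 or _b are one class to them, and where a whole thing is asked for, a point or a joint stands for the part that bears it (a point fixed in the world has none). Each returns a list of dicts, best first, with "score" (0 to 1); they miss things now and then, are a little off and sometimes report something else, mostly with a low value. They report only what shows in the picture. A call takes as long as a camera call.
- nets.look_for(camera, query): "location" ([column, row] in pixels, amid what is visible of it).
- nets.trace(camera, query): "mask" (384x512 bool, what is visible of it) and "location" ([column, row] in pixels, amid what is visible of it).
The state is a dict: "time": time; "joints": joint angles; "qd": joint speeds; "joint_torque": joint torques, N m; "tool_pos": TCP position; "eef_rot": TCP orientation; "ft_force": force on the tool from outside, world axes, zero at the start; "torque": the same for the moment, N m; "gripper_width": finger opening in mm.
Only numpy, scipy, OpenCV 4.12 (cv2) and the standard library are available. Lean on these libraries where they do the work, as an engineer would, in place of code of your own. Each camera call takes 0.05 s, during which the arm holds its last target.

## Working session

There is one attempt and no reset: what is moved stays moved. The work goes in short steps, Python scripts to look and compute and a shell command to move; the robot and the scene stay as the last step left them, time stands still between calls to the robot, and variables do not carry over. Pictures are saved under pics/ and viewed, and the job is handed in when it is done.

```bash
ls; mkdir -p pics
cat > h.py <<'E'
import numpy as np, cv2
from workcell import monitor, optics, order, nets, manip
from scipy.spatial.transform import Rotation as R
def save(name,img,s=1.5):
    cv2.imwrite('pics/'+name+'.png',cv2.resize(img[:,:,::-1].copy(),None,fx=s,fy=s))
def unproj(cam,depth,mask=None,st=None):
    c=optics.get_calibration(cam); h,w=depth.shape
    f=h/2/np.tan(np.radians(c['vertical_fov'])/2)
    K=np.array([[f,0,c['cx']],[0,f,c['cy']],[0,0,1.]])
    v,u=np.nonzero((depth>0)&(mask if mask is not None else True))
    p=cv2.undistortPoints(np.stack([u,v],1).astype(np.float64)[:,None],K,np.array([c['k1'],0,0,0.]))[:,0]
    # opencv model: radial 1+k1 r^2 of undistorted
    d=depth[v,u]
    P=np.stack([p[:,0]*d,-p[:,1]*d,-d,np.ones(len(d))],1)
    if 'extrinsics' in c: M=np.linalg.inv(np.array(c['extrinsics']))
    else:
        T=np.eye(4);T[:3,:3]=R.from_rotvec(st['eef_rot']).as_matrix();T[:3,3]=st['tool_pos']
        M=T@np.array(c['hand_eye'])
    return (P@M.T)[:,:3],np.stack([u,v],1)
E
python3 - <<'E'
from h import *
s=monitor.state();print({k:np.round(v,3) for k,v in s.items()},manip.tcp_to_grasp)
for c in ['side','top']:
    p,d=optics.camera(c);save(c+'0',p);np.savez(c+'0.npz',p=p,d=d)
    M=np.linalg.inv(np.array(optics.get_calibration(c)['extrinsics']));print(c,M.round(2))
    for q in ['crate','tin']:
        r=nets.trace(c,q)
        for i,x in enumerate(r[:3]):
            P,_=unproj(c,d,x['mask'])
            print(c,q,round(x['score'],2),np.round(x['location']),x['mask'].sum(),np.percentile(P,[2,50,98],axis=0).round())
            np.save(f'm_{c}_{q}_{i}.npy',x['mask'])
E
```

```text
pics
{'time': np.float64(0.0), 'joints': array([-1.434,  0.528,  1.434,  0.   ,  1.181, -0.179]), 'qd': array([-0.001,  0.001, -0.001,  0.   ,  0.001,  0.001]), 'joint_torque': array([-0.0000e+00, -4.4235e+01, -1.7802e+01, -0.0000e+00,  9.0000e-03,
        0.0000e+00]), 'tool_pos': array([ 193.509, -593.926,  403.737]), 'eef_rot': array([-2.541e+00,  1.845e+00,  2.000e-03]), 'ft_force': array([ 0.868,  0.141, -0.025]), 'torque': array([-0.024, -0.013, -0.008]), 'gripper_width': np.float64(85.086)} 154.70000000000002
side [[-7.90000e-01  4.30000e-01 -4.40000e-01 -1.54490e+02]
 [-6.10000e-01 -5.40000e-01  5.80000e-01  9.80440e+02]
 [ 1.00000e-02  7.20000e-01  6.90000e-01  1.27095e+03]
 [ 0.00000e+00  0.00000e+00  0.00000e+00  1.00000e+00]]
side crate 0.71 [235. 252.] 2723 [[410. 155.   0.]
 [465. 245.  95.]
 [526. 335. 144.]]
side tin 0.56 [304. 169.] 1013 [[ 455. -286.    0.]
 [ 490. -193.  110.]
 [ 543. -174.  169.]]
top [[-1.00000e-02  9.90000e-01 -1.60000e-01  3.05320e+02]
 [-1.00000e+00 -1.00000e-02 -1.00000e-02  2.43800e+01]
 [-1.00000e-02  1.60000e-01  9.90000e-01  1.64544e+03]
 [ 0.00000e+00  0.00000e+00  0.00000e+00  1.00000e+00]]
top crate 0.64 [205. 218.] 1204 [[410. 150.   3.]
 [464. 235. 138.]
 [514. 325. 146.]]
top tin 0.76 [323. 208.] 613 [[ 456. -278.    3.]
 [ 496. -221.  163.]
 [ 538. -177.  171.]]
```

View pics/side0.png

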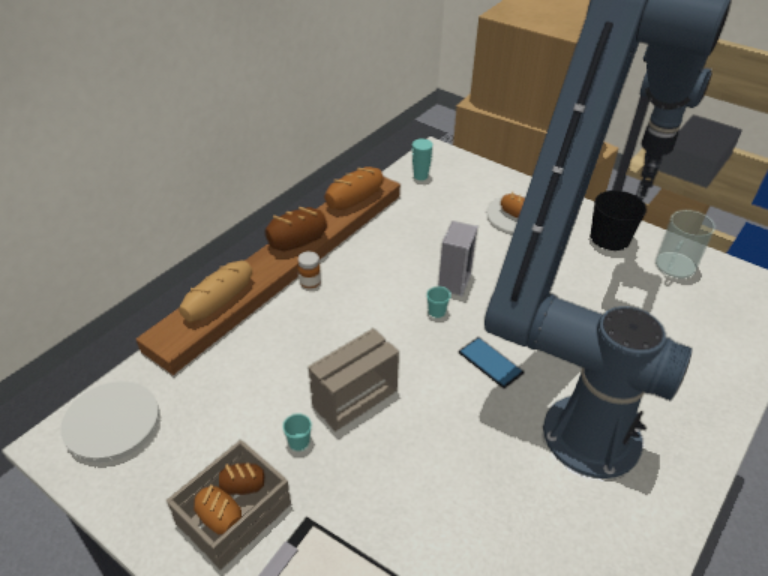

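View pics/top0.png

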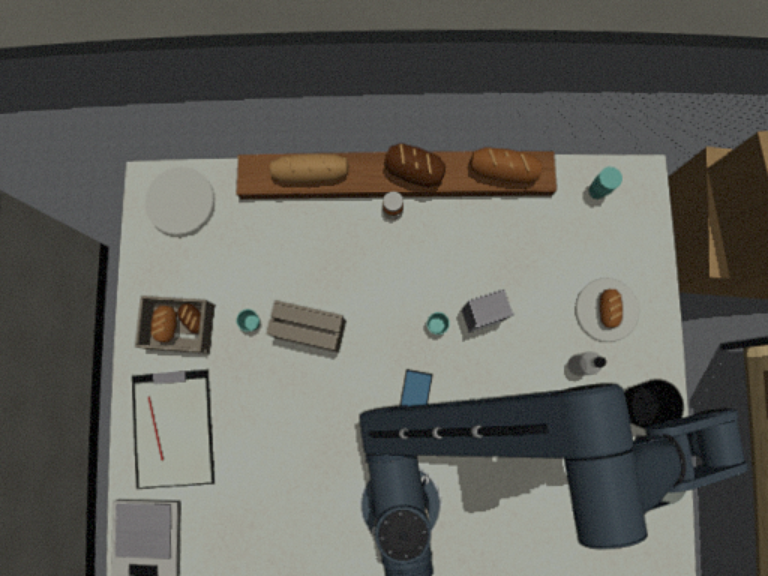

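Run:
```python
from h import *
for c in ['top','side']:
    z=np.load(c+'0.npz');
    for q,h in [('crate',140),('tin',165)]:
        m=np.load(f'm_{c}_{q}_0.npy')
        P,_=unproj(c,z['d'],m)
        t=P[(P[:,2]>h-8)&(P[:,2]<h+12)]
        print(c,q,len(t),cv2.minAreaRect(t[:,:2].astype(np.float32)),cv2.boxPoints(cv2.minAreaRect(t[:,:2].astype(np.float32))).round().tolist(),np.median(t[:,2]))
```

```text
top crate 950 ((466.2241516113281, 239.70059204101562), (177.479248046875, 89.87299346923828), 77.12567901611328) [[403.0, 163.0], [490.0, 143.0], [530.0, 316.0], [442.0, 336.0]] 139.5218757471921
top tin 466 ((500.3020935058594, -227.30392456054688), (70.7503890991211, 96.6751937866211), 16.889678955078125) [[452.0, -191.0], [480.0, -284.0], [548.0, -263.0], [520.0, -171.0]] 164.66277522792552
side crate 1178 ((469.725341796875, 240.31271362304688), (181.96209716796875, 93.02139282226562), 76.71233367919922) [[404.0, 162.0], [494.0, 141.0], [536.0, 318.0], [445.0, 340.0]] 139.84440459012342
side tin 322 ((501.62451171875, -232.07818603515625), (69.3708267211914, 108.14376068115234), 17.195846557617188) [[453.0, -191.0], [484.0, -294.0], [551.0, -273.0], [519.0, -170.0]] 164.66607344781596
```

The side view shows the crate on its side at (355,378) and the tin on its end at (457,258). Each has a teal cup beside it, at (297,432) and (438,302). In the top view the crate is at (306,326), the tin at (488,311) and the bottle at (592,363). Both cameras agree within about 5 mm. The crate is at (467,240) with its axis at -13°, and the tin is at (500,-228) with its axis at +17°. The tool's -y axis already points at about 18°, so I'll do the tin first.

```bash
cat >> h.py <<'E'
def rel(tx,ty,tz,yaw_minus_y=None):
    s=monitor.state();Rm=R.from_rotvec(s['eef_rot']).as_matrix()
    d=np.array([tx,ty,tz])-s['tool_pos']
    my=-Rm[:,1]; a=np.degrees(np.arctan2(my[1],my[0]))
    print('t',round(float(s['time']),2),'pos',np.round(s['tool_pos'],1),'-y yaw',round(a,1),'tilt',np.round(Rm[:,2],3),'F',np.round(s['ft_force'],1),'w',round(float(s['gripper_width']),1))
    print('need tool slide',(Rm.T@d).round(1),'turn', None if yaw_minus_y is None else round(-np.radians(yaw_minus_y-a),3))
E
python3 -c "
from h import *
rel(424,-251,400,16.9)"
python3 -m inch '{"grip":[50,50,50,50,50,50,50,50],"slide":[[-29,-37,0],[-29,-37,0],[-29,-37,0],[-29,-37,0],[-29,-37,0],[-29,-37,0],[-29,-37,0],[-29,-37,0]],"turn":[0,0,0,0,0,0,0,0]}' 40
python3 -c "
from h import *
rel(424,-251,310,16.9)"
```

```text
t 0.3 pos [ 193.5 -594.2  404.4] -y yaw 18.0 tilt [-0.     0.001 -1.   ] F [ 0.6  0.4 -0.2] w 85.5
need tool slide [-254.9 -325.4    4.6] turn 0.02
time: 1.1
tool_pos: [407.4, -278.7, 403.0]
eef_rot: [2.526, -1.86, 0.009]
ft_force: [0.7, 0.3, 1.1]
gripper_width: 49.8
t 1.1 pos [ 407.4 -278.7  403. ] -y yaw 17.3 tilt [ 0.002 -0.007 -1.   ] F [0.7 0.3 1.1] w 49.8
need tool slide [-22.2 -24.1  92.8] turn 0.006
```

```bash
python3 -m inch '{"grip":[50,50,50,50,50,50,50,50],"slide":[[-11,-6,10],[-11,-6,20],[0,0,25],[0,0,25],[0,0,15],[0,0,0],[0,0,0],[0,0,0]],"turn":[0,0,0,0,0,0,0,0]}'
python3 - <<'E'
from h import *
rel(467,-238,308,16.9)
p,d=optics.camera('wrist');save('w1',p)
p,d=optics.camera('side');save('s1',p[60:300,200:440],2.4)
E
```

```text
time: 1.9
tool_pos: [417.2, -247.2, 307.9]
eef_rot: [2.538, -1.844, 0.02]
ft_force: [-0.8, -0.7, 0.6]
gripper_width: 50.0
t 1.9 pos [ 417.2 -247.2  307.9] -y yaw 18.0 tilt [ 0.008 -0.011 -1.   ] F [-0.8 -0.7  0.6] w 50.0
need tool slide [  6.6 -50.2   0.2] turn 0.019
```

View pics/s1.png

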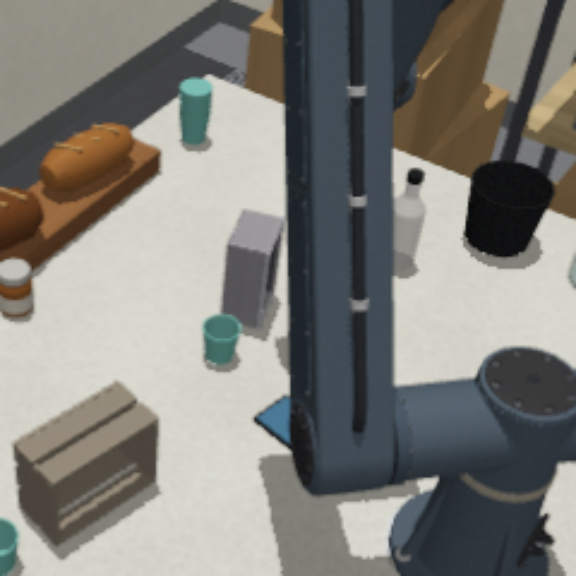

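View pics/w1.png

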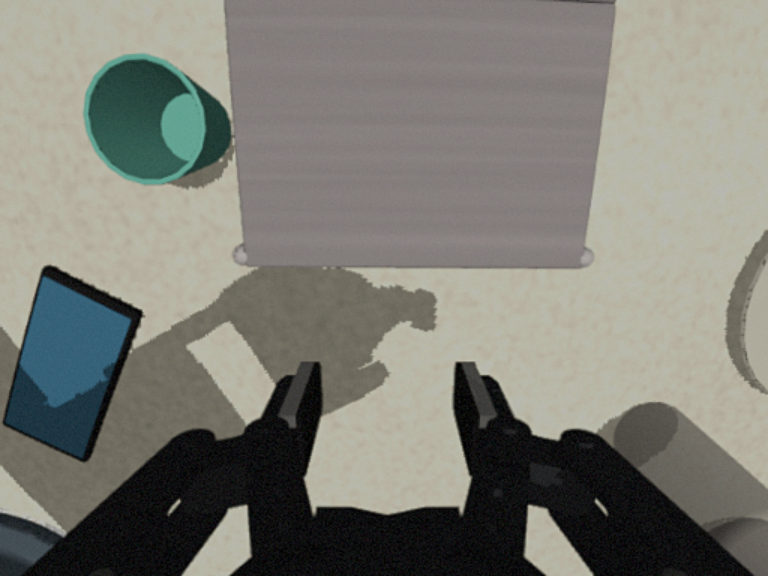

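The wrist view shows the rim level from (240,256) to (588,256). The fingers are centred at column 388 and the rim at 415, so I need about 7 mm along +x, which matches the computed offset. The yaw is well aligned.

```bash
python3 -m inch '{"grip":[50,50,50,50,50,50,50,50],"slide":[[4,-10,0],[3,-10,0],[0,-6,0],[0,-6,0],[0,-6,0],[0,-6,0],[0,-6,0],[0,-6,0]],"turn":[0,0,0,0,0,0,0,0]}'
python3 - <<'E'
from h import *
rel(467,-238,308,16.9)
p,d=optics.camera('wrist');save('w2',p)
E
```

```text
time: 2.8
tool_pos: [477.9, -236.3, 310.7]
eef_rot: [2.537, -1.844, 0.029]
ft_force: [-0.5, -0.3, 0.6]
gripper_width: 50.0
t 2.8 pos [ 477.9 -236.3  310.7] -y yaw 18.0 tilt [ 0.012 -0.015 -1.   ] F [-0.5 -0.3  0.6] w 50.0
need tool slide [-1.8 10.9  2.6] turn 0.019
```

View pics/w2.png

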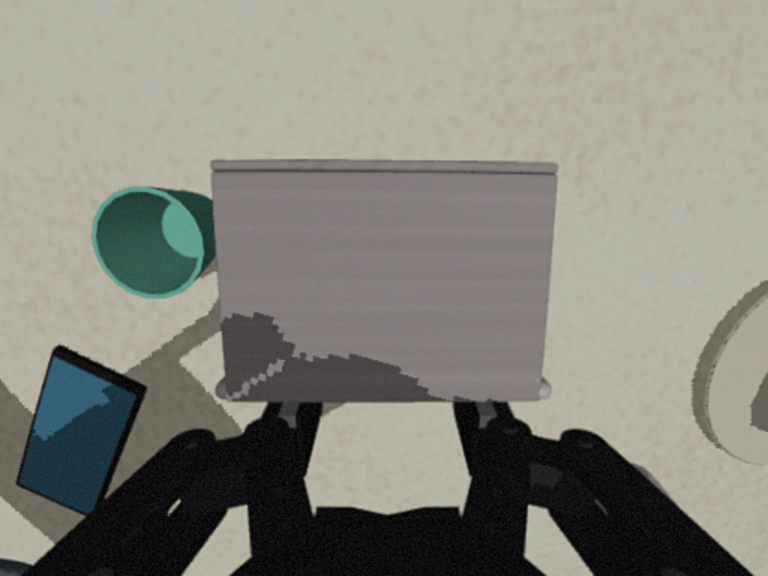

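The fingers are now at the rim (rim at row 398, hiding the fingertips), centred at column 384. I'll push on slowly.

```bash
python3 -m inch '{"grip":[50,50,50,50,50,50,50,50],"slide":[[0,-5,1],[0,-5,1],[0,-5,0],[0,-5,0],[0,-5,0],[0,-5,0],[0,-5,0],[0,-5,0]],"turn":[0,0,0,0,0,0,0,0]}'
python3 - <<'E'
from h import *
rel(467,-238,308,16.9)
p,d=optics.camera('wrist');save('w3',p)
p,d=optics.camera('side');save('s3',p[60:300,200:440],2.4)
E
```

```text
time: 3.65
tool_pos: [519.7, -222.8, 308.7]
eef_rot: [2.538, -1.845, 0.03]
ft_force: [0.6, -0.0, 0.2]
gripper_width: 49.8
t 3.65 pos [ 519.7 -222.8  308.7] -y yaw 18.0 tilt [ 0.013 -0.014 -1.   ] F [ 0.6 -0.   0.2] w 49.8
need tool slide [-1.8 54.8  0.2] turn 0.019
```

View pics/w3.png

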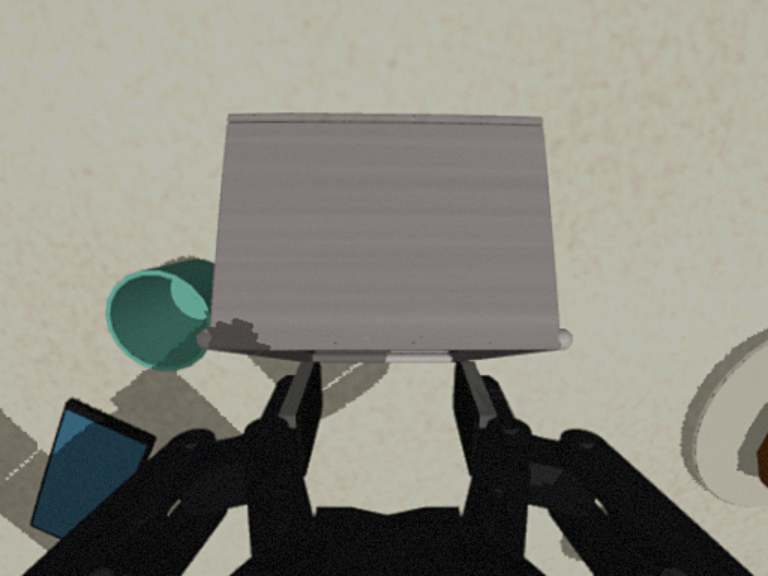

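View pics/s3.png

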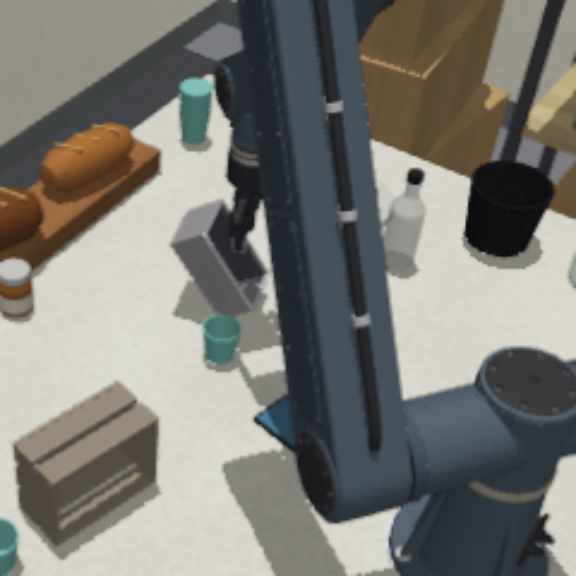

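The tin is mid-tip, about 25-30° over, and its rim seems to be leaving the fingers. I'll hold and let it fall.

```bash
python3 -m inch '{"grip":[50,50,50,50,50,50,50,50],"slide":[[0,0,0],[0,0,0],[0,0,0],[0,0,0],[0,0,0],[0,0,0],[0,0,0],[0,0,0]],"turn":[0,0,0,0,0,0,0,0]}'
python3 - <<'E'
from h import *
rel(467,-238,308,16.9)
p,d=optics.camera('wrist');save('w4',p)
p,d=optics.camera('side');save('s4',p[60:300,200:440],2.4)
E
```

```text
time: 4.55
tool_pos: [519.2, -222.9, 308.6]
eef_rot: [2.537, -1.845, 0.029]
ft_force: [0.6, 0.2, -0.2]
gripper_width: 49.7
t 4.55 pos [ 519.2 -222.9  308.6] -y yaw 18.0 tilt [ 0.012 -0.014 -1.   ] F [ 0.6  0.2 -0.2] w 49.7
need tool slide [-1.7 54.3  0.2] turn 0.019
```

View pics/w4.png

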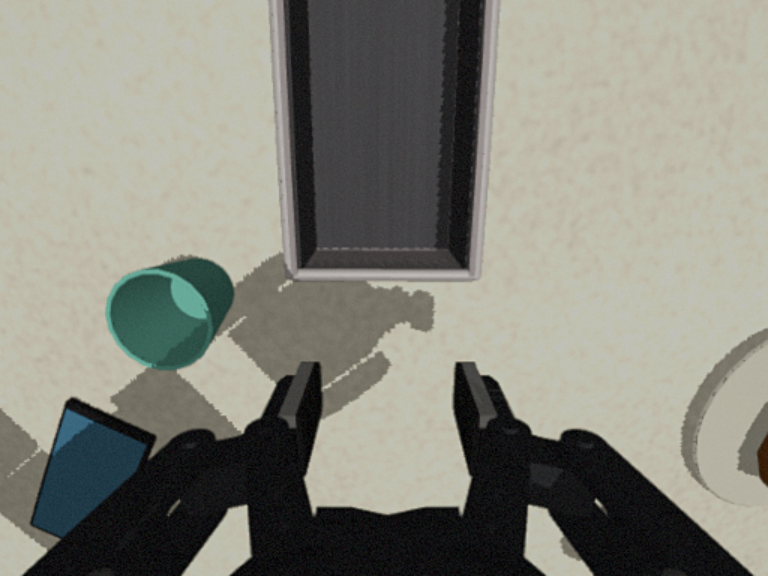

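View pics/s4.png

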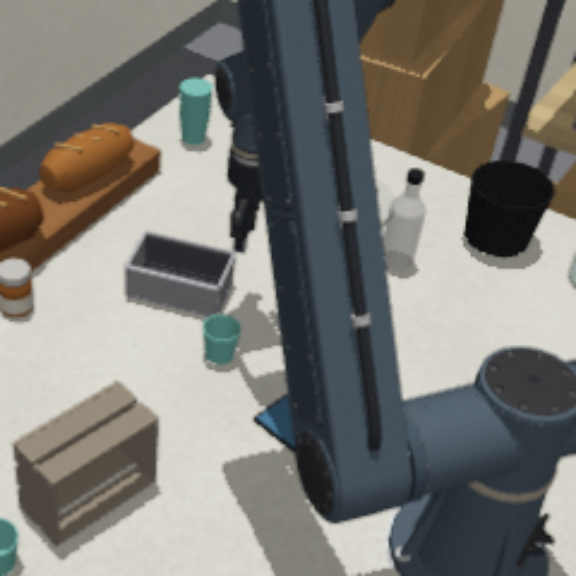

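The tin lies flat with its mouth up: the wrist view shows its near wall at row 272, and the cup beside it has not moved. I'll lift, turn and move over to the crate.

```bash
python3 -m inch '{"grip":[60,60,60,60,60,60,60,60],"slide":[[0,0,-45],[0,0,-45],[0,0,0],[0,0,0],[0,0,0],[0,0,0],[0,0,0],[0,0,0]],"turn":[0,0,0.13,0.13,0.13,0.13,0.02,0]}'
python3 - <<'E'
from h import *
rel(379,260,400,-12.9)
E
```

```text
time: 5.45
tool_pos: [518.2, -221.6, 401.8]
eef_rot: [-1.932, 2.476, -0.028]
ft_force: [0.3, 1.7, -0.6]
gripper_width: 60.2
t 5.45 pos [ 518.2 -221.6  401.8] -y yaw -14.1 tilt [ 0.011 -0.014 -1.   ] F [ 0.3  1.7 -0.6] w 60.2
need tool slide [-433.3  252.    -6.3] turn -0.02
```

```bash
python3 -m inch '{"grip":[60,60,60,60,60,60,60,60],"slide":[[-39,23,0],[-39,23,0],[-39,23,0],[-39,23,0],[-39,23,0],[-39,23,0],[-39,23,0],[-39,23,0]],"turn":[0,0,0,0,0,0,0,0]}'
python3 - <<'E'
from h import *
rel(379,260,290,-12.9)
E
```

```text
time: 6.25
tool_pos: [413.2, 130.1, 394.0]
eef_rot: [-1.938, 2.467, -0.04]
ft_force: [0.9, 0.1, 0.2]
gripper_width: 59.9
t 6.25 pos [413.2 130.1 394. ] -y yaw -13.7 tilt [ 0.019 -0.017 -1.   ] F [0.9 0.1 0.2] w 59.9
need tool slide [-119.4   66.3  101.1] turn -0.014
```

```bash
python3 -m inch '{"grip":[60,60,60,60,60,60,60,60],"slide":[[-38,26,0],[-38,26,0],[-36,14,0],[-4,0,30],[0,0,35],[0,0,30],[0,0,0],[0,0,0]],"turn":[0,0,-0.014,0,0,0,0,0]}'
python3 - <<'E'
from h import *
rel(423,250,290,-12.9)
p,d=optics.camera('wrist');save('w5',p)
E
```

```text
time: 7.05
tool_pos: [374.4, 269.0, 295.5]
eef_rot: [-1.987, 2.417, -0.042]
ft_force: [-0.0, 0.8, -0.8]
gripper_width: 59.9
t 7.05 pos [374.4 269.  295.5] -y yaw -11.1 tilt [ 0.027 -0.013 -1.   ] F [-0.   0.8 -0.8] w 59.9
need tool slide [  9.2 -51.2   7. ] turn 0.031
```

View pics/w5.png

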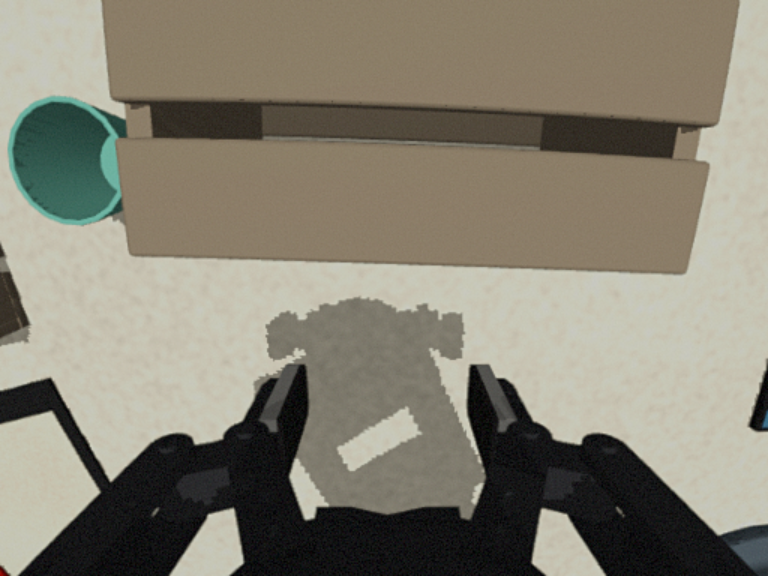

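The crate rim runs from (130,252) to (685,272), about 2° clockwise of the tool, and its centre is about 7 mm to the right of the fingers. I'll correct both as I approach.

```bash
python3 -m inch '{"grip":[60,60,60,60,60,60,60,60],"slide":[[4,-10,4],[4,-10,3],[0,-6,0],[0,-6,0],[0,-6,0],[0,-6,0],[0,-6,0],[0,-6,0]],"turn":[0.02,0.015,0,0,0,0,0,0]}'
python3 - <<'E'
from h import *
rel(423,250,290,-12.9)
p,d=optics.camera('wrist');save('w6',p)
E
```

```text
time: 7.9
tool_pos: [433.1, 246.3, 295.2]
eef_rot: [-1.933, 2.448, -0.046]
ft_force: [-1.6, -0.7, 1.2]
gripper_width: 59.7
t 7.9 pos [433.1 246.3 295.2] -y yaw -13.4 tilt [ 0.035 -0.01  -0.999] F [-1.6 -0.7  1.2] w 59.7
need tool slide [-1.3 10.9  4.8] turn -0.009
```

View pics/w6.png

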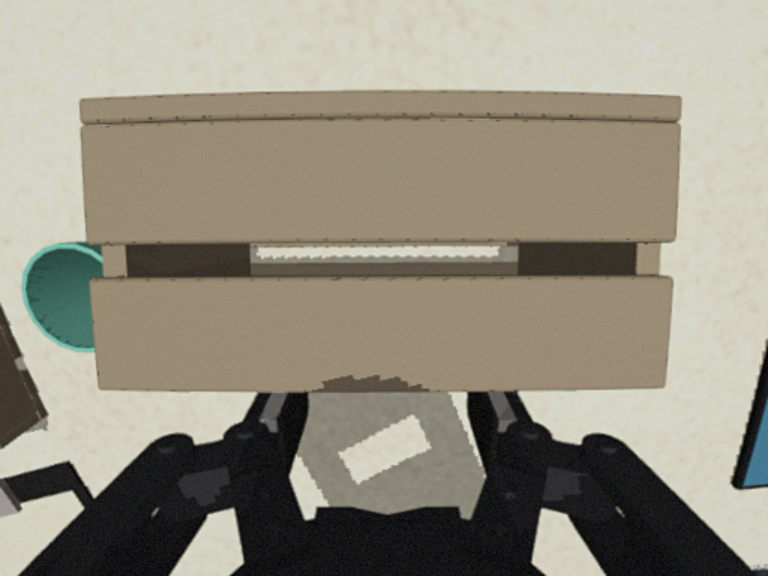

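The fingers are touching the rim squarely (rim level at row 387). I'll push.

```bash
python3 -m inch '{"grip":[60,60,60,60,60,60,60,60],"slide":[[0,-6,1],[0,-6,1],[0,-6,1],[0,-6,0],[0,-6,0],[0,-6,0],[0,-6,0],[0,-6,0]],"turn":[0,0,0,0,0,0,0,0]}'
python3 - <<'E'
from h import *
rel(423,250,290,-12.9)
p,d=optics.camera('wrist');save('w7',p)
p,d=optics.camera('side');save('s7',p[120:360,100:340],2.4)
E
```

```text
time: 8.75
tool_pos: [485.2, 234.3, 293.6]
eef_rot: [-1.932, 2.446, -0.048]
ft_force: [-0.2, 0.2, 0.1]
gripper_width: 59.8
t 8.75 pos [485.2 234.3 293.6] -y yaw -13.4 tilt [ 0.038 -0.009 -0.999] F [-0.2  0.2  0.1] w 59.8
need tool slide [-0.9 64.2  1.1] turn -0.008
```

View pics/w7.png

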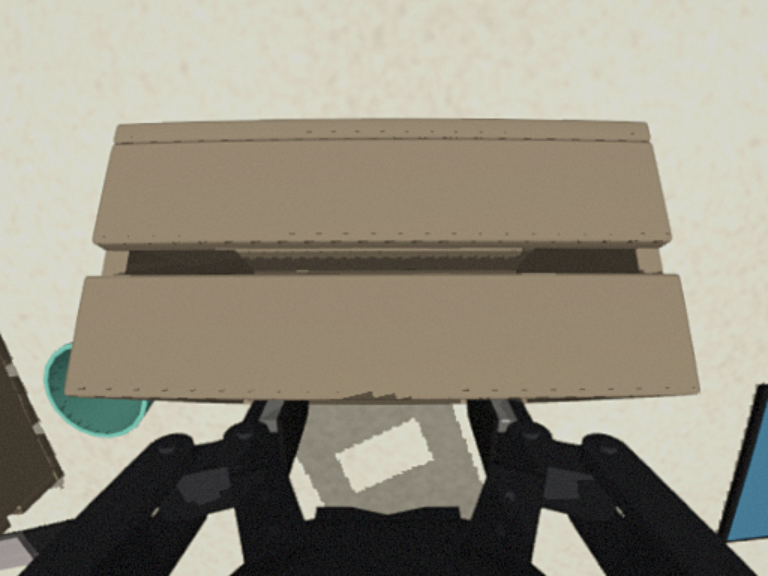

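View pics/s7.png

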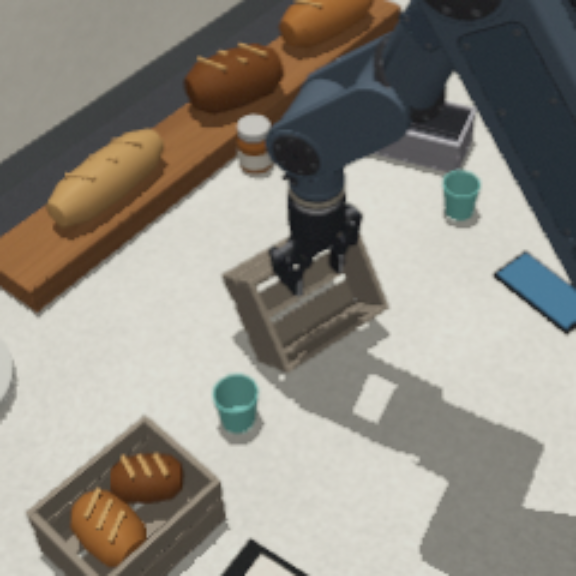

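The crate has tipped about 28° and its lower edge is in place. I'll push slightly more and then hold.

```bash
python3 -m inch '{"grip":[60,60,60,60,60,60,60,60],"slide":[[0,-6,0],[0,-5,0],[0,-5,0],[0,0,0],[0,0,0],[0,0,0],[0,0,0],[0,0,0]],"turn":[0,0,0,0,0,0,0,0]}'
python3 - <<'E'
from h import *
rel(423,250,290,-12.9)
p,d=optics.camera('side');save('s8',p[120:360,100:340],2.4)
E
```

```text
time: 9.65
tool_pos: [501.8, 230.2, 294.3]
eef_rot: [-1.932, 2.447, -0.048]
ft_force: [-0.1, -0.3, 0.5]
gripper_width: 60.2
t 9.65 pos [501.8 230.2 294.3] -y yaw -13.4 tilt [ 0.037 -0.009 -0.999] F [-0.1 -0.3  0.5] w 60.2
need tool slide [-1.  81.3  1.1] turn -0.009
```

View pics/s8.png

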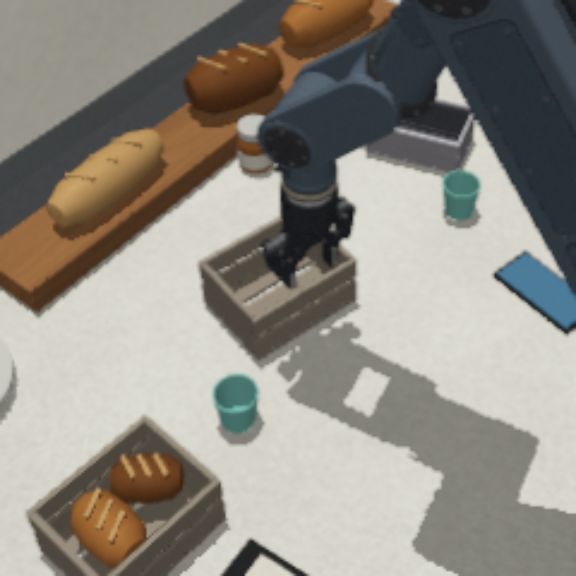

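The crate is down on its base with its mouth up. Next I'll lift clear and pull back so I can check both.

```bash
python3 -m inch '{"grip":[60,60,60,60,60,60,60,60],"slide":[[0,0,-35],[0,0,-40],[0,0,-40],[-10,25,0],[-10,25,0],[-10,25,0],[0,0,0],[0,0,0]],"turn":[0,0,0,0,0,0,0,0]}'
python3 - <<'E'
from h import *
rel(423,250,290,-12.9)
# predicted edges
ce=np.array([467,240])+45*np.array([.975,-.223]); te=np.array([500.5,-228.5])+35*np.array([.957,.29])
D={}
for c in ['top','side']:
    p,d=optics.camera(c);save(c+'9',p)
    P,_=unproj(c,d)
    for q,e,u,L,W,h in [('crate',ce,(.975,-.223),140,180,90),('tin',te,(.957,.29),165,95,70)]:
        u=np.array(u);n=np.array([-u[1],u[0]])
        a=(P[:,:2]-e)@u;b=(P[:,:2]-e)@n
        t=P[(abs(a-L/2)<L/2+60)&(abs(b)<W/2+35)&(abs(P[:,2]-h)<9)]
        rr=cv2.minAreaRect(t[:,:2].astype(np.float32))
        at=(t[:,:2]-e)@u;bt=(t[:,:2]-e)@n
        A=np.c_[t[:,:2]-t[:,:2].mean(0),np.ones(len(t))];co=np.linalg.lstsq(A,t[:,2],rcond=None)[0]
        print(c,q,len(t),'rect',np.round(rr[0]),np.round(rr[1]),round(rr[2],1),'along',np.percentile(at,[1,99]).round(1),'across',np.percentile(bt,[1,99]).round(1),'z',np.median(t[:,2]).round(1),'slope',co.round(3))
E
```

```text
time: 10.5
tool_pos: [429.6, 279.1, 411.3]
eef_rot: [-1.93, 2.446, -0.047]
ft_force: [0.6, -0.1, 1.2]
gripper_width: 60.0
t 10.5 pos [429.6 279.1 411.3] -y yaw -13.4 tilt [ 0.038 -0.008 -0.999] F [ 0.6 -0.1  1.2] w 60.0
need tool slide [ 29.9   4.4 121.2] turn -0.01
top crate 348 rect [579. 215.] [182. 141.] 76.7 along [ -0.8 139.6] across [-89.7  91.2] z 89.2 slope [-2.0000e-03  2.0000e-03  8.9288e+01]
top tin 229 rect [ 616. -193.] [166. 104.] 17.8 along [  3.8 169.2] across [-51.2  52.9] z 69.2 slope [-3.0000e-03  6.0000e-03  6.9259e+01]
side crate 461 rect [581. 215.] [183. 148.] 77.8 along [  0.4 143.9] across [-88.2  91. ] z 88.8 slope [-0.000e+00  4.000e-03  8.827e+01]
side tin 116 rect [ 566. -189.] [154.  82.] 65.4 along [  2.5 115.5] across [-54.6  53.5] z 68.5 slope [-2.8000e-02  6.0000e-03  6.8493e+01]
```

View pics/top9.png

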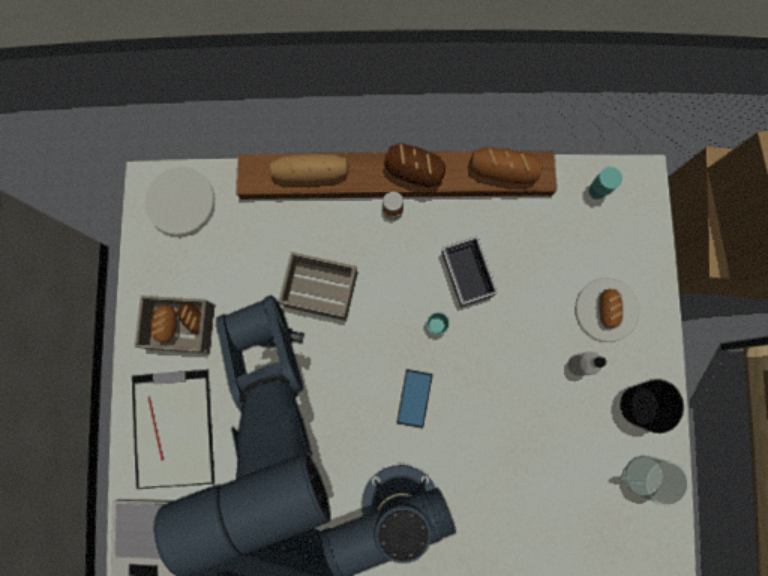

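View pics/side9.png

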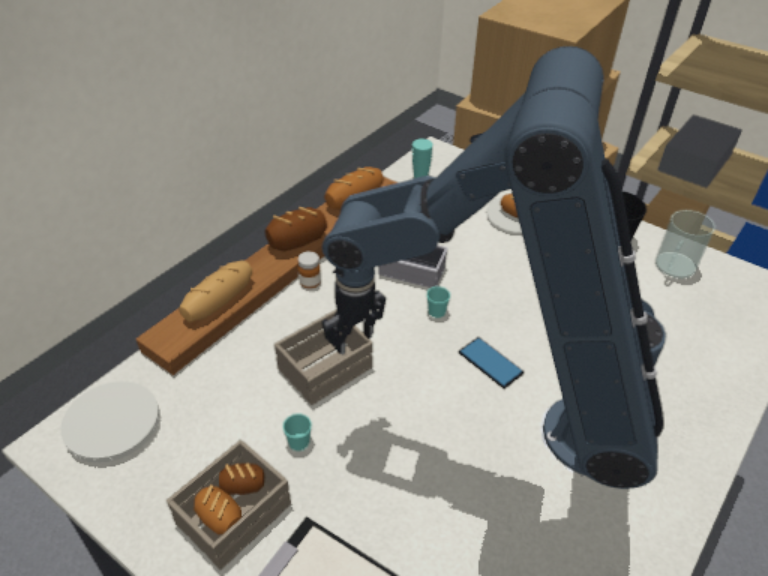

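Both lie flat, with top heights of 89 and 69 mm against the nominal 90 and 70. Their edges have shifted no more than about 5 mm. The cups, jar, bottle, plate and full crate show where they were, apart from cup_a, which the arm hides in the top view. In the side view cup_a is unchanged at (297,432). The arm is clear of everything and at rest, so I'll hand in.

```bash
python3 -c "
from h import *
s=monitor.state();print(s['time'],np.abs(s['qd']).max(),np.round(s['ft_force'],1));print(order.close_job())"
```

```text
10.6 0.011548441712618327 [-0.5 -0.4 -0.3]
the job is handed in; nothing more can be done
None
```

I tipped the tin and then the crate over by pushing slowly at the middle of each rim with the open fingers. I then lifted the arm clear and handed the job in at 10.6 s; no verdict is reported.

**Crate and tin:** both sit flat on their bases with their mouths up. The top camera's depth puts the rims level, at 89 mm for the crate and 69 mm for the tin (nominal 90 and 70). The edge each turned over moved about 1 mm for the crate and 4 mm for the tin, against the 60 mm allowed.

**Bystanders:** in the pictures they stand where they were. The arm hid cup_a in the last top view, so I checked it only in the side view, where it is unchanged.

**A check that disagreed:** the last side-camera fit of the tin was unusable because the arm hid part of it. The tin's final check therefore rests on the top camera and the wrist picture.

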